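# Blow down the garage air receiver

## Robot

A 7-joint arm with a two-finger parallel gripper is mounted at the origin on the work surface. World frame = base frame: x ahead of the robot, y to its left, z up, the work surface at z = 0. Lengths are in m, angles in rad, forces in N, time in s.
With the tool pointing down it reaches from about 0.4 to 0.85 m from the base axis. Payload 4.5 kg.
Tool frame: the origin (TCP) lies midway between the tips of the shut fingers; the grasp point (between the pads) lies 19 mm behind it; z points along the fingers, y is the line along which they close (so a half turn about z gives the same grasp; the last joint's range is limited). The gripper opens to 88 mm and grips with 3 to 60 N. Pads are 18 mm wide; open, the fingers measure 123 mm over their backs; the gripper's body (75 mm by 187 mm) begins 45 mm behind the grasp point.
Start: joints at [-1.093, 0.689, -0.195, 1.565, 0.157, 0.902, -0.215], TCP at [0.268, 0.564, 0.239] pointing down, gripper open.
Joint ranges: [-3.01, 3.01], [-0.46, 2.08], [-1.47, 1.51], [0.13, 2.56], [-1, 4.14], [0.04, 2.09], [-2.66, 2.66]. Speed limits (rad/s): [2.57, 2.57, 3.14, 3.14, 3.14, 3.14, 3.14].

## Interface

Orientations are given as a unit quaternion [x, y, z, w].
In Python, from plant import r gives the robot as it stands. The module is installed in compiled form; this text tells all that it offers.
- The arm moves only by the tool step_arm, never from a script. Its argument "series" is a list of rows, each a list of 7 numbers: the shift along the world's x, y, z in mm, then the turn, a rotation vector about the world's x, y, z in rad, then the closure, from 0 (fully open) to 1 (shut). A call has 1 to 20 rows; each row shifts and turns the commanded pose from where the row before left it; what a row does not reach is not made up. A row lasts 1/10 s, in which the tool goes at most 50 mm and 8.59 degrees, less where a joint would pass 70% of its speed; a pose out of reach is approached as far as the arm can. A call is refused whole if a number of a shift passes 50 or a number of a turn 0.15, either way. A call with a gripper value outside its range is refused whole. The fingers move at their own pace and stop on an object; "force" is the grip in N (left out, the last holds). Time passes only in rows, so rows that do not move let the fingers close. It gives the time, the measured TCP pose, the force, the opening and the grip force at its end, in the units of the state.
- r.get_state(): the state, without advancing time (a new reading comes with each control period).
- r.snapshot(name): name is "scene" or "top"; returns (picture, depth): 420x560x3 uint8, blue, green, red; 420x560 float32, m along the optical axis (not along the pixel's ray), 0 where there is no reading.
- r.get_calibration(name): a dict with "intrinsics" (3x3 intrinsics, pixels), "pose" (4x4, takes a point from camera to world coordinates). Camera axes: x right, y up, looking along -z (the intrinsics and any distortion apply to the point x, -y, -z); pixel columns grow to the right and rows downward; lengths in m; the calibration is good to about 2 mm. A picture is of the moment at which its call begins. get_calibration takes no time and is no camera call.
- r.finish_job(): hands the job in; it is judged then, once.
The state is a dict: "clock": time; "q": joint angles; "qd": joint speeds; "joint_torque": joint torques, N m; "tool_pos": TCP position; "eef_rot": TCP orientation; "contact_force": force on the tool from outside, world axes, zero at the start; "moment": the same for the moment, N m; "opening": opening from 0.0 (shut) to 1.0 (fully open); "finger_force": force on a finger pad.
Only numpy, scipy, OpenCV 4.12 (cv2) and the standard library are available. Lean on these libraries where they do the work, as an engineer would, in place of code of your own. Each camera call takes 0.05 s, during which the arm holds its last target. There are 200 camera calls.

## Task

Empty the blue air receiver before it is stored: first twist its black vent cap anticlockwise about a quarter turn, to its stop, then flip the yellow safety catch fully over so that it is clear of the red lever, and only then pull the red lever all the way to the receiver's front, the robot's side, and keep hold of it there. The lever springs back if let go, so finish while still gripping or pulling it with the fingers; do not push the lever against the shut catch, and leave the other things on the bench where they are.

Things in the scene. Friction and masses are not known exactly. Their poses are not given: they have to be found in the camera images.
- receiver: Blue air tank lying across the bench on feet, with a grey top plate, 170 mm (its x) by 440 mm (its y), whose top is 128 mm above the bench. Fixed. Origin under its centre, at bench height; its -x side is the front, facing roughly to the robot; its y runs along the tank. On the plate, 210 mm apart along y, stand the vent stub and the dump valve; which is left and which right varies. Both are square with the receiver.
- cap_grip (a point): Centre of the wing grip on the black vent cap (on the turning axis, 78 mm above the plate). The cap is a disc 54 mm across with a straight upright wing on it, 12 mm thick, 46 mm long, rising 34 mm from the disc; this point is 24 mm above the disc and 10 mm below the wing's top. The x axis of this point runs along the wing and turns with the cap; a white mark on the wing's top shows its +x end.
- vent_cap (a joint): Turn of the captive vent cap about its vertical axis, rad, growing anticlockwise as seen from above. 0 is screwed shut (wing along the receiver's x), the stop at 1.6 is fully open. It starts between 0 and 0.25. It only turns (does not lift), stays where it is left, and needs about 0.1 Nm.
- catch_tab (a point): Middle of the yellow thumb tab of the safety catch, a plate 26 mm wide and 8 mm thick, 26 mm long, that points up and outward (to the receiver's +y) at 25 degrees above level when the catch is shut, 42 mm from the hinge; moves with the catch.
- catch_pivot (a point): Fixed hinge of the catch, 60 mm above the plate, its axis along the receiver's x. From it a yellow arm 115 mm long and 12 mm high runs to -y, level, just in front of the lever's stem while shut; this arm really blocks the lever. The hinge lies 100 mm to +y and 8 mm to -x of the lever's pivot.
- catch (a joint): Angle of the safety catch, rad: 0 shut (arm level), growing as the arm swings up and over to +y and the tab swings down to +y, to a stop at 1.15 (arm steep, tab pointing 40 degrees below level). It starts between 0 and 0.12. Pressing down on the tab from above, or pushing it to +y, flips it; it takes about 2 N and stays where it is left. The lever is clear of it from about 0.75.
- lever_grip (a point): Middle of the red round handle of the dump lever, 22 mm in diameter, 60 mm long, its top end 27 mm beyond this point; 115 mm from the lever's pivot; moves with the lever.
- lever_pivot (a point): Fixed pivot of the lever, 20 mm above the plate, its axis along the receiver's y.
- dump_lever (a joint): Angle of the dump lever, rad: at 0 it stands nearly upright, leaning 0.15 rad back to the receiver's +x; it grows as the handle is pulled to the receiver's front (-x), to a stop at 0.6. A spring returns it to 0 whenever it is let go; it takes about 1.5 N at the handle to start and about 7.5 N at the stop.
- wrench: loose open-ended wrench lying on the bench near the receiver. Origin at its underside. Leave alone.
- tape_roll: loose blue tape roll, 90 mm across, 24 mm high, on the bench in front of the receiver. Origin at its underside. Leave alone.
- screw_jar: loose jar with orange lid, 64 mm across, 85 mm high, on the bench behind the receiver. Origin at its underside. Leave alone.
- spray_can: loose spray can, 64 mm across, 200 mm high, on the bench to the right. Origin at its underside. Leave alone.
- screwdriver: loose screwdriver with red handle lying on the bench to the left. Origin at its underside. Leave alone.
- coupling: loose brass air-hose coupling, 30 mm across, 52 mm high, standing on the bench behind the receiver. Origin at its underside. Leave alone.

How it is judged:
On the way, in this order (a step that is already met when the one before it is completed fails the run):
1. the vent cap is turned open (value of joint vent_cap above 1.1 rad), for 0.2 s.
2. the catch is flipped clear, the lever still at rest (value of joint catch above 0.85 rad and value of joint dump_lever below 0.2 rad), for 0.2 s.
3. the lever is pulled forward and held by the fingers (value of joint vent_cap above 1.1 rad and value of joint catch above 0.85 rad and value of joint dump_lever above 0.45 rad and contact force between the fingers and dump_lever above 1.5 N), for 0.5 s.
At the end, for the whole second after the job is handed in: The vent cap is open (beyond 1.1 rad), the catch is clear (beyond 0.85 rad), and the lever is pulled forward (beyond 0.45 rad) and still held there by the fingers, with more than 1.5 N between fingers and lever (all of step 3); the arm keeps its last pose, push and grip.
It fails at once if the lever is forced against the shut catch (value of joint dump_lever above 0.2 rad and value of joint catch below 0.6 rad).
It fails at once if another thing on the bench is shoved more than 40 mm (distance of any of wrench, tape_roll, screw_jar, spray_can, screwdriver, coupling from where it was at the start of the episode above 0.04 m).
It fails at once if the spray can, the jar or the coupling is knocked over (angle between any of spray_can, screw_jar, coupling's own z axis and vertical above 0.6 rad).
It also fails if it takes over 58 s, if anything falls off the work surface, if the arm or the gripper's body presses on something with over 40 N, if the wrist force passes 120 N, or if a joint passes its speed limit or range.

## Working session

There is one attempt and no reset: what is moved stays moved. The work goes in short steps, Python scripts to look and compute and a tool call to move; the robot and the scene stay as the last step left them, time stands still between calls to the robot, and variables do not carry over. Pictures are saved under pics/ and viewed, at most 10 in all, crops included, and the job is handed in when it is done.

Besides the shell and the picture viewer there is one more tool, called after ">>>" as name(argument=value, ...) on one line, values as JSON. step_arm: Moves the arm, as the interface text tells. Its arguments: {"type":"object","properties":{"series":{"type":"array"},"force":{"type":"number"}},"required":["series"]}

```bash
mkdir -p pics; cat > h.py <<'E'
import numpy as np, cv2
from plant import r
def snap(n):
    p,d=r.snapshot(n); c=r.get_calibration(n); K=np.array(c["intrinsics"]); T=np.array(c["pose"])
    v,u=np.mgrid[0:420,0:560]
    x=(u-K[0,2])/K[0,0]*d; y=(v-K[1,2])/K[1,1]*d
    P=np.stack([x,-y,-d],-1)@T[:3,:3].T+T[:3,3]
    return p,d,P
E
python3 - <<'E'
from h import *
for n in("scene","top"):
    p,d,P=snap(n); cv2.imwrite(f"pics/{n}0.png",p); np.savez(f"{n}0.npz",p=p,d=d,P=P)
    print({k:np.round(v,3).tolist() for k,v in r.get_calibration(n).items() if hasattr(v,'__len__') and not isinstance(v,str)})
print(r.get_state())
E
```

```text
{'intrinsics': [[424.8, 0.0, 280.894], [0.0, 424.8, 206.347], [0.0, 0.0, 1.0]], 'pose': [[-0.016, -0.787, 0.616, 1.452], [1.0, -0.021, -0.001, -0.016], [0.014, 0.616, 0.788, 1.267], [0.0, 0.0, 0.0, 1.0]]}
{'intrinsics': [[420.069, 0.0, 284.258], [0.0, 420.069, 204.07], [0.0, 0.0, 1.0]], 'pose': [[0.001, 0.984, -0.176, 0.408], [-1.0, -0.002, -0.019, -0.018], [-0.019, 0.176, 0.984, 1.253], [0.0, 0.0, 0.0, 1.0]]}
{'clock': 0.1, 'q': array([-1.09323391,  0.68989008, -0.19453319,  1.56624644,  0.15732772,
        0.9025032 , -0.21510443]), 'qd': array([ 0.00186415, -0.00125169,  0.00080669, -0.00258286, -0.00252967,
        0.00035993,  0.00164098]), 'joint_torque': array([-2.24780706e-03, -5.28501892e+01, -1.27126973e+00, -1.53836435e+01,
       -5.25376713e-02,  2.02083167e-03,  4.24337225e-05]), 'tool_pos': array([0.26813205, 0.56392873, 0.23799512]), 'eef_rot': array([ 2.20016260e-01,  9.75495855e-01, -8.18126067e-04, -1.14953231e-04]), 'contact_force': array([-0.05323488, -0.63777055,  0.12487944]), 'moment': array([ 0.01818113,  0.02276785, -0.05265596]), 'finger_force': 0.0, 'opening': 0.9987789321418272}
```

View pics/scene0.png

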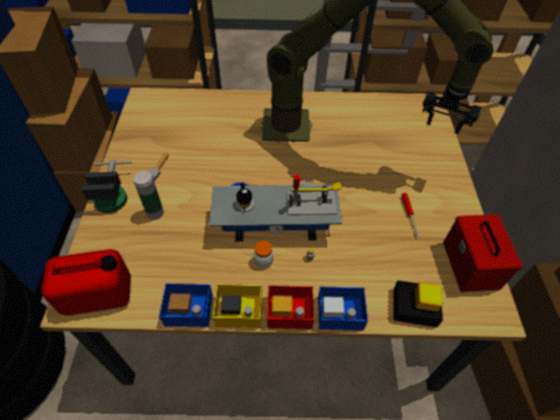

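View pics/top0.png

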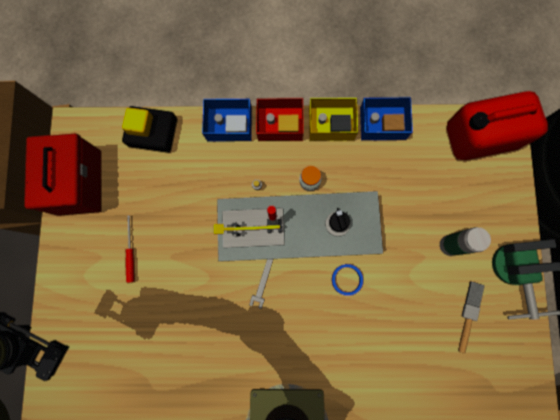

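The top view (up = +x, left = +y) shows the plate spanning px 217–382 × 192–260. The cap is near (339,221), the red lever at (272,212), the yellow tab at (219,229), and its arm runs to (280,227). In the scene view the cap is near (243,197) and the tab near (337,187).

```bash
python3 - <<'E'
from h import *
f=np.load("top0.npz"); p,P=f["p"],f["P"]
roi=np.zeros((420,560),bool); roi[180:275,205:395]=1
m=roi&(abs(P[...,2]-.128)<.008)
print(m.sum())
R=cv2.minAreaRect((P[m][:,:2]*1000).astype(np.float32)); print("plate",R,np.median(P[m][:,2]))
hsv=cv2.cvtColor(p,cv2.COLOR_BGR2HSV); H,S,V=[hsv[...,i].astype(int) for i in range(3)]
def rep(n,k):
    k&=roi; q=P[k]; 
    v,u=np.nonzero(k); print(n,k.sum(),"px",u.min(),u.max(),v.min(),v.max(),"mean",q.mean(0).round(4),"min",q.min(0).round(3),"max",q.max(0).round(3))
rep("yellow",(H>20)&(H<35)&(S>150)&(V>100)&(P[...,2]>.15))
rep("tabend",(H>20)&(H<35)&(S>150)&(V>100)&(P[...,2]>.15)&(np.arange(560)<227))
rep("red",((H<8)|(H>172))&(S>150)&(P[...,2]>.15))
k=roi&(np.arange(560)>320)&(P[...,2]>.200); rep("wing",k)
q=(P[k][:,:2]*1000).astype(np.float32); print(cv2.minAreaRect(q))
k=roi&(np.arange(560)>320)&(P[...,2]>.170); rep("cap",k)
f2=np.load("scene0.npz");p,P=f2["p"],f2["P"]
k=(P[...,2]>.19)&(abs(P[...,0]-.44)<.12)&(P[...,1]<-.05)&(P[...,1]>-.25); q=P[k];print("scene wing",k.sum(),q.mean(0),cv2.minAreaRect((q[:,:2]*1000).astype(np.float32)))
a=cv2.resize(f["p"][180:275,205:395],None,fx=4,fy=4,interpolation=cv2.INTER_CUBIC);cv2.imwrite("pics/c1.png",a)
E
```

```text
8843
plate ((549.6868896484375, -35.12451171875), (170.35987854003906, 440.5292053222656), 2.6824238300323486) 0.12666018033753534
yellow 279 px 214 279 224 234 mean [0.5349 0.1129 0.2004] min [ 0.408 -0.018  0.151] max [0.549 0.179 1.253]
tabend 108 px 214 226 224 234 mean [0.5326 0.1666 0.2065] min [0.519 0.15  0.198] max [0.545 0.179 0.216]
red 101 px 267 275 206 220 mean [0.5623 0.0306 0.277 ] min [0.55  0.022 0.235] max [0.577 0.041 0.29 ]
wing 129 px 321 393 185 271 mean [ 0.5243 -0.1147  0.4225] min [ 0.408 -0.149  0.2  ] max [ 0.576 -0.018  1.253]
((483.0301208496094, -91.82870483398438), (38.974063873291016, 206.39259338378906), 56.11577606201172)
cap 368 px 321 393 185 271 mean [ 0.5423 -0.1292  0.2653] min [ 0.408 -0.164  0.17 ] max [ 0.579 -0.018  1.253]
scene wing 28 [ 0.54758517 -0.14368196  0.21359748] ((546.577392578125, -142.68850708007812), (24.53515625, 11.841188430786133), 15.678726196289062)
```

View pics/c1.png

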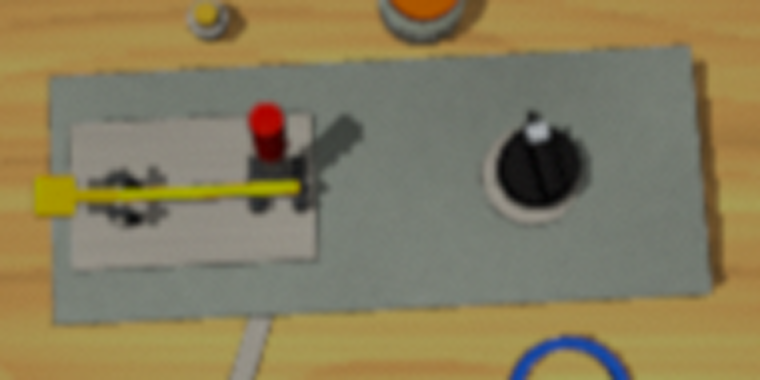

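The crop shows the cap disc centred near (540,170), with the white mark at (537,130) and the wing tilted slightly to the left. The lever is upright at (267,140), and the catch is shut, with its arm across the stem at (285,188).

```bash
python3 - <<'E'
from h import *
f=np.load("top0.npz"); p,P=f["p"],f["P"]
X,Y,Z=P[...,0],P[...,1],P[...,2]
a=np.radians(2.68); Ri=np.array([[np.cos(a),np.sin(a)],[-np.sin(a),np.cos(a)]]); o=np.array([.5497,-.0351])
for z0,z1 in((.172,.19),(.195,.222),(.205,.222)):
    k=(Z>z0)&(Z<z1)&(abs(Y+.14)<.05)&(abs(X-.55)<.06); q=P[k]
    R=cv2.minAreaRect((q[:,:2]*1000).astype(np.float32)); print(z0,k.sum(),q.mean(0).round(4),R)
    c=np.cov(q[:,:2].T); w,v=np.linalg.eigh(c); print(" pca ang",np.degrees(np.arctan2(v[1,1],v[0,1])),2*np.sqrt(w*3), "minx/max",q.min(0),q.max(0))
    if z0==.172: print("circle",cv2.minEnclosingCircle((q[:,:2]*1000).astype(np.float32)))
k=(Z>.2)&(Z<.222)&(abs(Y+.14)<.05)&(abs(X-.55)<.06)
g=cv2.cvtColor(p,cv2.COLOR_BGR2GRAY); k2=k&(g>130); print("white",k2.sum(),P[k2].mean(0))
for n,w in(("cap",[.545,-.140]),("lever",[.562,.031]),("tab",[.5326,.1666])): print(n,Ri@(np.array(w)-o))
E
```

```text
0.172 226 [ 0.5521 -0.1374  0.18  ] ((553.8812255859375, -138.44564819335938), (51.09720230102539, 49.59149932861328), 89.31285858154297)
 pca ang 103.64131953388379 [0.04514407 0.05398726] minx/max [ 0.52906759 -0.16410684  0.1727058 ] [ 0.57865713 -0.11289005  0.18799947]
circle ((554.0908813476562, -139.28363037109375), 26.412771224975586)
0.195 108 [ 0.5535 -0.1389  0.2122] ((554.1320190429688, -139.4554443359375), (45.44218444824219, 12.179506301879883), 15.645709991455078)
 pca ang -164.53757690620913 [0.01318265 0.04668817] minx/max [ 0.53161622 -0.14900196  0.19628244] [ 0.5757262  -0.12850051  0.21850019]
0.205 96 [ 0.5542 -0.1392  0.2137] ((554.1320190429688, -139.4554443359375), (45.44218444824219, 12.179506301879883), 15.645709991455078)
 pca ang -164.3413838232017 [0.01273821 0.04508361] minx/max [ 0.5324864  -0.14900196  0.20538085] [ 0.5757262  -0.1292348   0.21850019]
white 16 [ 0.5721649  -0.13472184  0.21460862]
cap [-0.00959975 -0.1045655 ]
lever [0.01537724 0.06545258]
tab [-0.00765025  0.20227895]
```

>>> step_arm(series=[[0,0,50,0,0,0,0],[0,0,50,0,0,0,0],[17,-41,0,0,0,-0.143,0],[17,-41,0,0,0,-0.143,0],[17,-41,0,0,0,-0.143,0],[17,-41,0,0,0,-0.143,0],[17,-41,0,0,0,-0.143,0],[17,-41,0,0,0,-0.143,0],[17,-41,0,0,0,-0.143,0],[17,-41,0,0,0,-0.143,0],[17,-41,0,0,0,-0.143,0],[17,-41,0,0,0,-0.143,0],[17,-41,0,0,0,-0.143,0],[17,-41,0,0,0,-0.143,0],[17,-41,0,0,0,-0.143,0],[17,-41,0,0,0,-0.143,0],[17,-41,0,0,0,-0.143,0],[17,-41,0,0,0,-0.143,0],[17,-41,0,0,0,-0.143,0],[0,0,0,0,0,0,0]], force=25)

```text
clock: 2.1
tool_pos: [0.5577, -0.1397, 0.3386]
eef_rot: [0.992, 0.127, -0.0, 0.003]
contact_force: [0.0, 0.6, 0.4]
opening: 1.0
finger_force: 0.0
```

>>> step_arm(series=[[-3.5,0,-40,0,0,0.017,0],[0,0,-40,0,0,0,0],[0,0,-40,0,0,0,0],[0,0,-20,0,0,0,0],[0,0,-9,0,0,0,0],[0,0,0,0,0,0,1],[0,0,0,0,0,0,1],[0,0,0,0,0,0,1],[0,0,0,0,0,0,1],[0,0,0,0,0,0,1],[0,0,0,0,0,0,1]], force=25)

```text
clock: 3.2
tool_pos: [0.554, -0.1325, 0.1901]
eef_rot: [0.99, 0.141, 0.0, 0.0]
contact_force: [0.4, -0.1, -0.5]
opening: 0.478
finger_force: 0.0
```

```bash
python3 -c "
from plant import r
s=r.get_state();print(s['q'].round(2),s['moment'],s['opening'],s['finger_force'],s['tool_pos'])"
```

```text
[-0.07  0.71  0.39  1.8  -0.4   0.7  -0.74] [-0.00817674  0.08215731 -0.03851985] 0.47779153298532223 0.0 [ 0.55403596 -0.1325213   0.19014184]
```

>>> step_arm(series=[[0,-7,0,0,0,0,0.5],[0,0,0,0,0,0,0.5],[0,0,0,0,0,0,1],[0,0,0,0,0,0,1],[0,0,0,0,0,0,1],[0,0,0,0,0,0,1],[0,0,0,0,0,0,1],[0,0,0,0,0,0,1]])

```text
clock: 4.0
tool_pos: [0.5537, -0.1389, 0.1897]
eef_rot: [0.99, 0.142, -0.0, -0.0]
contact_force: [-0.1, 2.3, 1.4]
opening: 0.133
finger_force: 25.0
```

>>> step_arm(series=[[0,0,0,0,0,0.11,1],[0,0,0,0,0,0.11,1],[0,0,0,0,0,0.11,1],[0,0,0,0,0,0.11,1],[0,0,0,0,0,0.11,1],[0,0,0,0,0,0.11,1],[0,0,0,0,0,0.11,1],[0,0,0,0,0,0.11,1],[0,0,0,0,0,0.11,1],[0,0,0,0,0,0.11,1],[0,0,0,0,0,0.11,1],[0,0,0,0,0,0.11,1],[0,0,0,0,0,0,1],[0,0,0,0,0,0,1],[0,0,0,0,0,0,1]])

```text
clock: 5.5
tool_pos: [0.5539, -0.139, 0.1897]
eef_rot: [0.696, 0.718, 0.0, -0.0]
contact_force: [-0.1, 2.7, 0.2]
opening: 0.133
finger_force: 25.0
```

>>> step_arm(series=[[0,0,0,0,0,0,0.6],[0,0,0,0,0,0,0.6],[0,0,0,0,0,0,0.6],[0,0,0,0,0,0,0.6],[0,0,40,0,0,0,0.6],[0,0,45,0,0,0,1],[0,0,45,0,0,0,1],[0,0,20,0,0,0.016,1],[-3,44,0,0,0,0,1],[-3,44,0,0,0,0,1],[-3,44,0,0,0,0,1],[-3,44,0,0,0,0,1],[-3,44,0,0,0,0,1],[-3,44,0,0,0,0,1],[-3,42,0,0,0,0,1],[0,0,-40,0,0,0,1],[0,0,-40,0,0,0,1],[0,0,0,0,0,0,1],[0,0,0,0,0,0,1],[0,0,0,0,0,0,1]])

```text
clock: 7.5
tool_pos: [0.5343, 0.1665, 0.2617]
eef_rot: [0.69, 0.724, 0.002, 0.001]
contact_force: [0.3, -0.1, 0.2]
opening: 0.007
finger_force: 0.0
```

```bash
python3 - <<'E'
from h import *
s=r.get_state();print(s['tool_pos'],s['eef_rot'],s['opening'],s['contact_force'])
p,d,P=snap("scene"); cv2.imwrite("pics/s2.png",cv2.resize(p[140:260,190:370],None,fx=4,fy=4,interpolation=cv2.INTER_CUBIC))
E
```

```text
[0.53431888 0.16647628 0.26173185] [0.68994581 0.72385858 0.00165614 0.00088896] 0.007463774133371335 [ 0.32372676 -0.06851988  0.24838092]
```

View pics/s2.png

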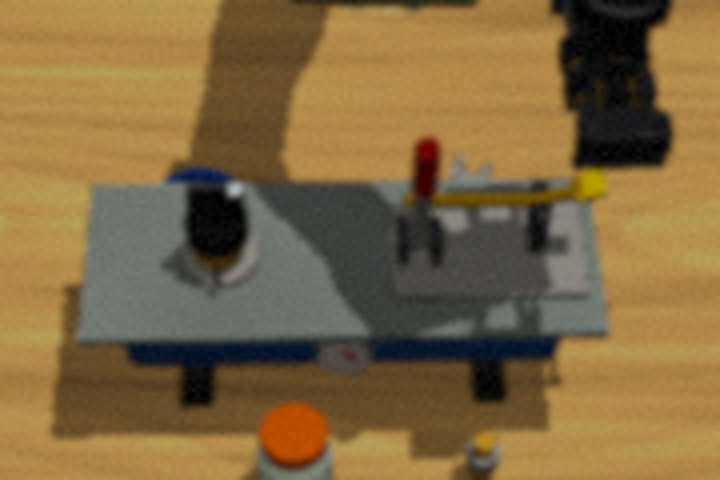

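In this view the white mark at (235,188) now points along +y, so the cap is open. The gripper is above the yellow tab at (592,183). Next I press down.

>>> step_arm(series=[[0,0,-30,0,0,0,1],[0,0,-15,0,0,0,1],[0,0,-10,0,0,0,1],[0,0,-8,0,0,0,1],[0,0,-8,0,0,0,1],[0,0,-8,0,0,0,1],[0,0,-6,0,0,0,1],[0,0,-4,0,0,0,1],[0,0,0,0,0,0,1],[0,0,0,0,0,0,1]])

```text
clock: 8.55
tool_pos: [0.5335, 0.165, 0.1713]
eef_rot: [0.69, 0.724, -0.0, 0.001]
contact_force: [0.5, -2.5, 7.5]
opening: 0.007
finger_force: 3.8
```

>>> step_arm(series=[[0,0,-2,0,0,0,1],[0,0,0,0,0,0,1]])

```text
clock: 8.75
tool_pos: [0.5337, 0.165, 0.1707]
eef_rot: [0.69, 0.724, 0.0, 0.001]
contact_force: [-2.6, -3.3, 20.5]
opening: 0.006
finger_force: 8.7
```

```bash
python3 - <<'E'
from h import *
p,d,P=snap("scene"); cv2.imwrite("pics/s3.png",cv2.resize(p[140:260,190:370],None,fx=4,fy=4,interpolation=cv2.INTER_CUBIC))
hsv=cv2.cvtColor(p,cv2.COLOR_BGR2HSV); H,S,V=[hsv[...,i].astype(int) for i in range(3)]
k=(H>18)&(H<36)&(S>150)&(V>70)&(P[...,2]>.15)&(P[...,2]<.35)&(abs(P[...,0]-.54)<.06)&(P[...,1]>-.02)&(P[...,1]<.21)
q=P[k];print(k.sum(),q.min(0),q.max(0))
for i in np.argsort(q[:,2])[::12]:print(q[i].round(3))
E
```

```text
92 [0.52470824 0.08002975 0.17420205] [0.54516041 0.14578464 0.29625869]
[0.536 0.146 0.174]
[0.536 0.12  0.205]
[0.538 0.118 0.222]
[0.537 0.11  0.236]
[0.536 0.106 0.248]
[0.539 0.102 0.261]
[0.541 0.091 0.277]
[0.536 0.087 0.29 ]
```

View pics/s3.png

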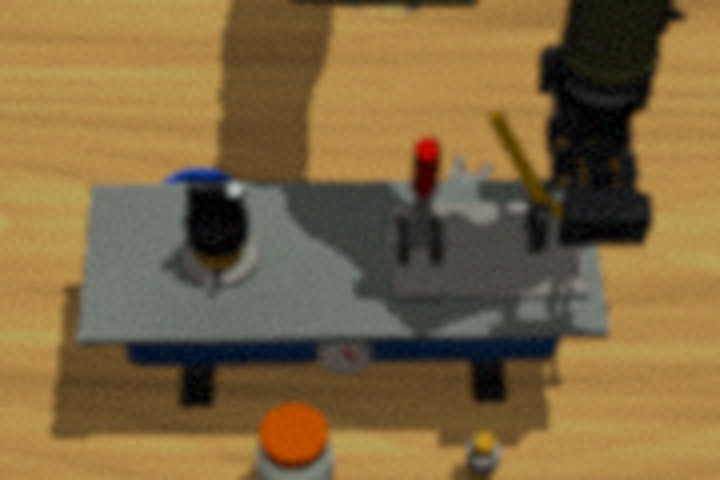

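The catch arm is now steep (from (495,118) to (557,210), about 69° measured), so it is at its stop. The lever is still upright at (427,165). Next I retreat and line up above the lever.

>>> step_arm(series=[[0,0,30,0,0,0,1],[0,0,45,0,0,0,1],[0,0,50,0,0,0,1],[0,0,50,0,0,0,0.2],[0,0,15,0,0,0,0],[7,-34,0,0,0.075,0,0],[7,-34,0,0,0.075,0,0],[7,-34,0,0,0,0,0],[7,-34,0,0,0,0,0],[0,0,0,0,0,0,0],[0,0,0,0,0,0,0],[0,0,0,0,0,0,0],[0,0,0,0,0,0,0],[0,0,0,0,0,0,0]], force=20)

```text
clock: 10.2
tool_pos: [0.5606, 0.0318, 0.3587]
eef_rot: [0.687, 0.723, -0.052, -0.054]
contact_force: [-0.7, -0.1, -0.6]
opening: 0.98
finger_force: 0.0
```

```bash
python3 -c "
from plant import r
s=r.get_state();print(s['q'].round(2),s['opening'],s['tool_pos'],s['eef_rot'])
from scipy.spatial.transform import Rotation as R;print(R.from_quat(s['eef_rot']).as_matrix().round(3))"
```

```text
[-0.13  0.55  0.    1.45 -0.02  1.28 -0.07] 0.9802672932105727 [0.56062706 0.03178465 0.35873223] [ 0.68683506  0.72293476 -0.05157146 -0.05443638]
[[-0.051  0.987 -0.15 ]
 [ 0.999  0.051  0.   ]
 [ 0.008 -0.149 -0.989]]
```

>>> step_arm(series=[[1,-2,-40,0,0,0,0],[0,0,-40,0,0,0,0],[0,0,-20,0,0,0,0],[0,0,-11,0,0,0,0],[0,0,0,0,0,0,1],[0,0,0,0,0,0,1],[0,0,0,0,0,0,1],[0,0,0,0,0,0,1],[0,0,0,0,0,0,1],[0,0,0,0,0,0,1],[0,0,0,0,0,0,1],[0,0,0,0,0,0,1],[0,0,0,0,0,0,1],[0,0,0,0,0,0,1]], force=20)

```text
clock: 11.6
tool_pos: [0.5615, 0.0285, 0.2478]
eef_rot: [0.688, 0.722, -0.052, -0.055]
contact_force: [-1.6, 0.1, 1.8]
opening: 0.247
finger_force: 20.0
```

Gripped at 0.247 × 88 = 21.7 mm, which matches the 22 mm handle. Now I pull along the arc.

>>> step_arm(series=[[-5,-0.2,0.7,0,-0.05,0,1],[-5,-0.2,0.3,0,-0.05,0,1],[-5,-0.2,0,0,-0.05,0,1],[-5,-0.2,0,0,-0.05,0,1],[-5,-0.2,-0.3,0,-0.05,0,1],[-5,-0.2,-0.7,0,-0.05,0,1],[-5,-0.2,-0.9,0,-0.05,0,1],[-5,-0.2,-1.1,0,-0.05,0,1],[-5,-0.2,-1.4,0,-0.05,0,1],[-4.7,-0.2,-1.6,0,-0.05,0,1],[-4.6,-0.2,-1.9,0,-0.05,0,1],[-4.6,-0.2,-2,0,-0.05,0,1],[0,0,0,0,0,0,1],[0,0,0,0,0,0,1],[0,0,0,0,0,0,1],[0,0,0,0,0,0,1]])

```text
clock: 13.2
tool_pos: [0.5093, 0.026, 0.2448]
eef_rot: [0.676, 0.71, 0.134, 0.144]
contact_force: [8.7, -0.1, -15.8]
opening: 0.24
finger_force: 20.0
```

```bash
python3 - <<'E'
from h import *
s=r.get_state();print(s['tool_pos'],s['eef_rot'],s['opening'],s['contact_force'],s['finger_force'])
p,d,P=snap("scene"); cv2.imwrite("pics/s4.png",cv2.resize(p[140:260,190:370],None,fx=4,fy=4,interpolation=cv2.INTER_CUBIC))
E
```

```text
[0.50929485 0.02598251 0.24479393] [0.67597941 0.7101251  0.13447094 0.14384628] 0.2398829175096758 [  8.68028909  -0.11768224 -15.79169341] 19.990410827449523
```

View pics/s4.png

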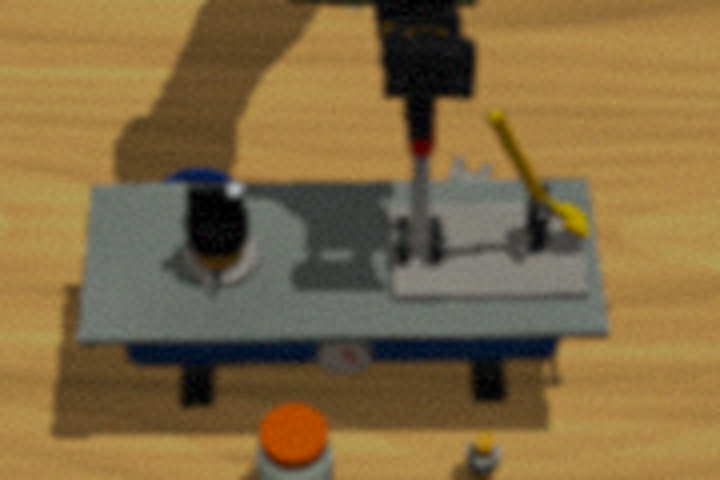

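The lever leans forward, held between the fingers at (421,145), and the catch and cap are both open. The pose puts the lever at roughly 0.52–0.55 rad, so I'll pull slightly further and ease the vertical load.

>>> step_arm(series=[[-2,0,-2,0,-0.02,0,1],[-2,0,-2,0,-0.02,0,1],[-1,0,-1,0,0,0,1],[0,0,0,0,0,0,1],[0,0,0,0,0,0,1],[0,0,0,0,0,0,1],[0,0,0,0,0,0,1],[0,0,0,0,0,0,1]])

```text
clock: 14.05
tool_pos: [0.5084, 0.0259, 0.245]
eef_rot: [0.675, 0.709, 0.137, 0.148]
contact_force: [11.6, 1.3, -19.8]
opening: 0.246
finger_force: 19.9
```

```bash
python3 - <<'E'
from h import *
s=r.get_state();print(s['q'].round(3),s['contact_force'],s['moment'])
p,d,P=snap("scene")
hsv=cv2.cvtColor(p,cv2.COLOR_BGR2HSV); H,S,V=[hsv[...,i].astype(int) for i in range(3)]
k=((H<8)|(H>172))&(S>140)&(P[...,2]>.15)&(abs(P[...,0]-.52)<.08)&(abs(P[...,1]-.03)<.04)
print("red",k.sum(),P[k].mean(0),P[k].min(0),P[k].max(0))
k=(P[...,2]>.17)&(P[...,2]<.225)&(abs(P[...,0]-.53)<.06)&(abs(P[...,1]-.028)<.012)
for z in(.17,.18,.19,.2,.21,.22):
    j=k&(abs(P[...,2]-z)<.006); print(z,j.sum(),P[j].mean(0) if j.any() else'')
E
```

```text
[-0.259  0.435  0.096  2.288  1.013  0.042 -1.137] [ 11.60688744   1.30127593 -19.80851375] [ 0.24615521 -0.1565467   0.10963444]
red 34 [0.50390311 0.02822777 0.29217993] [ 0.44128752 -0.00749935  0.22881674] [0.5304603  0.05631102 0.40869635]
0.17 5 [0.54520717 0.02964309 0.1743281 ]
0.18 14 [0.54101408 0.02933532 0.1788227 ]
0.19 12 [0.53729569 0.02968997 0.18943494]
0.2 13 [0.53388158 0.02886076 0.20059035]
0.21 14 [0.52963883 0.02862066 0.21032777]
0.22 11 [0.52572454 0.02780406 0.22016774]
```

The stem's slope puts the lever at about 0.55 rad. Joint 6 is close to its range end (0.042 against 0.04), so I'll ease back a touch before handing in.

>>> step_arm(series=[[0.5,0,0,0,0.02,0,1],[0,0,0,0,0,0,1],[0,0,0,0,0,0,1],[0,0,0,0,0,0,1],[0,0,0,0,0,0,1],[0,0,0,0,0,0,1]])

```text
clock: 14.7
tool_pos: [0.5093, 0.0259, 0.2454]
eef_rot: [0.677, 0.711, 0.131, 0.141]
contact_force: [11.7, 2.3, -15.9]
opening: 0.243
finger_force: 20.0
```

```bash
python3 - <<'E'
from h import *
s=r.get_state();print(s['q'].round(3),s['tool_pos'],s['eef_rot'],s['contact_force'],s['finger_force'])
p,d,P=snap("scene")
k=(P[...,2]>.17)&(P[...,2]<.225)&(abs(P[...,0]-.53)<.06)&(abs(P[...,1]-.028)<.012)
print("lever",np.arctan(-np.polyfit(P[k][:,2],P[k][:,0],1)[0])+.15)
E
```

```text
[-0.149  0.432 -0.059  2.263  0.985  0.124 -1.11 ] [0.50927734 0.02591564 0.2453735 ] [0.67683288 0.71064694 0.13077783 0.14062481] [ 11.68860168   2.2680052  -15.94094522] 20.016605348791927
lever 0.4630067611740708
```

>>> step_arm(series=[[-2,0,-1.5,0,0,0,1],[-2,0,-1.5,0,0,0,1],[0,0,0,0,0,0,1],[0,0,0,0,0,0,1],[0,0,0,0,0,0,1],[0,0,0,0,0,0,1]])

```text
clock: 15.35
tool_pos: [0.5075, 0.0259, 0.2445]
eef_rot: [0.677, 0.71, 0.133, 0.142]
contact_force: [10.4, 1.1, -4.4]
opening: 0.241
finger_force: 19.9
```

```bash
python3 - <<'E'
from h import *
s=r.get_state();print(s['q'].round(3),s['tool_pos'],s['eef_rot'],s['contact_force'],s['finger_force'])
p,d,P=snap("scene")
for z in(.18,.19,.2,.21,.22):
    j=(abs(P[...,2]-z)<.006)&(abs(P[...,0]-.53)<.06)&(abs(P[...,1]-.028)<.012); print(z,j.sum(),P[j].mean(0))
E
```

```text
[-0.186  0.432 -0.007  2.276  1.02   0.094 -1.146] [0.50746897 0.02586491 0.24451051] [0.67674161 0.70997613 0.13288707 0.14246302] [10.44916704  1.11115045 -4.41913559] 19.926945274783066
0.18 14 [0.54051441 0.02958078 0.17860554]
0.19 14 [0.53764912 0.02958496 0.19107413]
0.2 12 [0.53260283 0.0276018  0.20087764]
0.21 16 [0.52905681 0.02906197 0.2095439 ]
0.22 11 [0.52497152 0.02810049 0.22022596]
```

```bash
python3 -c "
from plant import r
print(r.finish_job())"
```

```text
the job is handed in; nothing more can be done
None
```

I handed the job in at about 15 s: the vent cap is open (about 1.55 rad), the catch is at its stop, and the fingers hold the red lever forward at about 0.51–0.54 rad with a 20 N grip, against the required 0.45; no verdict came back.

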